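Hold a gate-hinge leaf in line on its jamb for tacking

ROBOT

A 6-joint arm with a two-finger parallel gripper is mounted at the origin on the work surface. World frame = base frame: x ahead of the robot, y to its left, z up, the work surface at z = 0. Lengths are in m, angles in rad, forces in N, time in s.
With the tool pointing down it reaches from about 0.35 to 0.775 m from the base axis. Payload 7.3 kg.
Tool frame: the origin (TCP) lies on the centre line of the jaws, within the pads' length; the fingertips stand 22 mm ahead of it and the grasp point (between the pads) lies 3 mm ahead of it; x points along the fingers, y is the direction in which the jaws open and shut, and the axes are right-handed (so a half turn about x gives the same grasp; the last joint's range is limited). The gripper opens to 92 mm and grips with 3 to 60 N. Pads are 19 mm wide; open, the fingers measure 130 mm over their backs; the gripper's body (75 mm by 190 mm) begins 47 mm behind the grasp point.
Start: joints at [-1.429, 0.342, 1.524, -0, 1.275, -0.146], TCP at [0.149, -0.503, 0.226] pointing down, gripper open.
Joint ranges: [-2.53, 2.53], [-0.77, 2.02], [0.04, 2.7], [-1, 4.14], [0.28, 2.66], [-3.11, 3.11]. Speed limits (rad/s): [2.57, 2.57, 3.14, 3.14, 3.14, 3.14].

INTERFACE

Orientations are given as a rotation vector (axis times angle).
In Python, from plant import arm gives the robot as it stands.
- The arm moves only by the tool move_arm, never from a script. Its argument "commands" is text: rows parted by semicolons, each of 7 numbers parted by spaces: the closure, from -1 (fully open) to 1 (shut), then the shift along the tool's x, y, z in mm, then the turn, a rotation vector about the tool's x, y, z in rad. In form: grip x y z wx wy wz; .... A call has 1 to 5 rows; each row is the pose to reach, as a shift and turn from the pose measured when the call began, along the tool's axes at that moment; what a row does not reach only later rows make up. A row lasts 1/8 s, in which the tool goes at most 62.5 mm and 10.7 degrees, less where a joint would pass 70% of its speed; a pose out of reach is approached as far as the arm can. A call with a gripper value outside its range is refused whole. The fingers move at their own pace and stop on an object; the grip force is fixed at half the most. Time passes only in rows, so rows that repeat a pose let the fingers close. It gives the time, the measured TCP pose, the force and the opening at its end, in the units of the state.
- arm.get_obs(): the state, without advancing time (a new reading comes with each control period).
- arm.snapshot(name): name is "side" or "top" or "wrist"; returns a dict with "img" (480x640x3 uint8, red, green, blue), "fx", "fy", "cx", "cy" (pixels), "D" ([k1, k2, p1, p2, k3] as OpenCV has them; the pictures are not rectified), "rvec" (rotation vector, rad) and "tvec" (3), from world to camera coordinates, as OpenCV has them; the wrist camera has in their place "T_tool_cam" (4x4, takes a point from camera to tool coordinates, whose origin is the TCP and whose axes are the tool frame's). Camera axes: x right, y down, z forward; pixel columns grow to the right and rows downward; lengths in m; the calibration is good to about 2 mm. A picture is of the moment at which its call begins: read the wrist's pose just before it. There is no depth.
- arm.sign_off(): hands the job in, once; it reports no verdict.
The state is a dict: "time_s": time; "q": joint angles; "dq": joint speeds; "tau": joint torques, N m; "eef_pos": TCP position; "ee_rot": TCP orientation; "wrist_force": force on the tool from outside, world axes, zero at the start; "torque": the same for the moment, N m; "grip_width": finger opening in m.
Only numpy, scipy, OpenCV 4.12 (cv2) and the standard library are available. Lean on these libraries where they do the work, as an engineer would, in place of code of your own. Each camera call takes 0.05 s, during which the arm holds its last target.

TASK

Lift the loose brass-coloured hinge leaf out of the open blue die, bring it to the red jamb block and lower its knuckle into the gap between the two fixed steel knuckles, the leaf level and reaching away from the jamb, until all three bores line up closely enough for a hinge pin to start. Finish while still gripping the leaf there, steady and carried by the gripper, not pressed against the jamb; do not let go. Leave the hinge pin, the magnet and the hammer where they are.

Things in the scene. Friction and masses are not known exactly. Their poses are not given: they have to be found in the camera images.
- leaf: Loose brass-coloured hinge leaf, 0.36 kg, level in the die at the start. Origin: centre of knuckle bore; y along the bore, x towards the flange, z up. Knuckle: tube 28 mm outside, 16 mm bore, y -12 to 12. Neck 24 mm wide, then plate z -3 to 3, y -25 to 25, x 20 to 66. Upright flange at its far edge: 8 mm thick (x 58 to 66), 50 mm wide, top at z 58. It lifts straight up.
- leaf_flange (a point): Point in the middle of the leaf's upright flange at leaf x 62, y 0, z 38 mm: a good place to pinch it across its 8 mm thickness (along leaf x), from above. Axes as the leaf.
- die: Blue die block fixed to the table, 140 (x) by 100 (y) by 34 mm high. Origin: centre of its underside; x as the leaf's x at the start. Open pocket 85 by 55 mm, about 2.5 mm play round the leaf; floor under the plate 23 mm above the table, so the bore starts 26 mm above the table and the flange stands 50 mm out of the die.
- jamb_bore (a point): Centre of the gap between the two fixed knuckles on their bore axis, 105 mm above the table. y along the axis, x away from the jamb, z up: the leaf's frame must end coinciding with this one. Fixed knuckles: 28 mm outside, 16 mm bore, at y 16 to 40 and -40 to -16; the 32 mm gap is open above, below and to +x. The fixed leaf plate's face is at x -20.
- jamb: Fixed red jamb block on a steel foot, carrying the fixed hinge leaf. Origin: on the table below point jamb_bore, same axes. Block x -82 to -26, y -60 to 60, top 124 mm above the table; foot x -116 to -16, 160 mm wide, 10 mm high. Nothing stands on the +x side of the hinge.
- pin: Bystander: steel hinge pin standing on its head, head 26 mm across, shaft 12 mm, 68 mm high. Origin: centre of its underside.
- magnet: Bystander: orange welding magnet, 70 by 70 by 16 mm, lying flat. Origin: centre of its underside.
- hammer: Bystander: hammer lying on the table, 240 mm long, handle to its -x. Origin on the underside near the middle.
There are look-alikes about, which are no part of the job. There is more than one size of the leaf; the job needs the middle-sized.

How it is judged:
On the way:
1. the leaf is gripped and lifted clear out of the die (contact force between the fingers and leaf above 1.5 N and z of leaf in the frame of die above 0.06 m and contact force between leaf and die below 0.1 N), for 0.2 s.
At the end, for the whole second after the job is handed in: The leaf is held by the fingers (over 1.5 N) with its bore centre within 5 mm of the centre of the jamb bores, bore axes within 0.1 rad, leaf level within 0.12 rad and reaching away from the jamb, touching the jamb with less than 6 N, and still (under 20 mm/s) (distance between leaf and jamb_bore below 0.005 m and angle between the y axis of leaf and the y axis of jamb_bore, either way round below 0.1 rad and angle between leaf's own z axis and vertical below 0.12 rad and x of leaf_flange in the frame of jamb_bore above 0.04 m and contact force between the fingers and leaf above 1.5 N and contact force between leaf and jamb below 6 N and linear speed of leaf below 0.02 m/s); the arm keeps its last pose, push and grip.
It fails at once if the hinge pin, the magnet or the hammer is moved more than 25 mm (distance of any of pin, magnet, hammer from where it was at the start of the episode above 0.025 m).
It also fails if it takes over 48 s, if anything falls off the work surface, if the arm or the gripper's body presses on something with over 40 N, if the wrist force passes 120 N, or if a joint passes its speed limit or range.

## Working session

There is one attempt and no reset: what is moved stays moved. The work goes in short steps, Python scripts to look and compute and a tool call to move; the robot and the scene stay as the last step left them, time stands still between calls to the robot, and variables do not carry over. Pictures are saved under pics/ and viewed, and the job is handed in when it is done.

Besides the shell and the picture viewer there is one more tool, called after "Call:" in YAML: its name, and indented under it one key for each argument. move_arm: Moves the arm, as the interface text tells. Its arguments: {"type":"object","properties":{"commands":{"type":"string"}},"required":["commands"]}

```bash
ls; mkdir -p pics; python3 - <<'E'
from plant import arm
import cv2,json,numpy as np
o=arm.get_obs(); print(o)
for n in("side","top","wrist"):
    s=arm.snapshot(n); cv2.imwrite(f"pics/{n}0.png",s["img"][:,:,::-1])
    print(n,{k:np.round(v,4).tolist() for k,v in s.items() if k!="img"})
E
```

```text
pics
{'time_s': 0.0, 'q': array([-1.42902621e+00,  3.42732496e-01,  1.52502959e+00, -5.38941187e-06,
        1.27538520e+00, -1.45965231e-01]), 'dq': array([ 0.00128487, -0.00090098,  0.00047937, -0.00057492, -0.00141488,
       -0.0005627 ]), 'tau': array([ 1.78621565e-03, -4.31232941e+01, -2.44221264e+01,  7.19072367e-02,
        5.60838764e-02, -1.15665039e-04]), 'eef_pos': array([ 0.14896377, -0.50299432,  0.2249355 ]), 'ee_rot': array([ 2.06766383,  0.30116542, -2.06766779]), 'wrist_force': array([ 0.50251115, -0.04817574,  1.46529375]), 'torque': array([-0.00327878, -0.06612663, -0.02515082]), 'grip_width': 0.09175243131874575}
side {'fx': 483.2535, 'fy': 483.2535, 'cx': 308.6253, 'cy': 232.8186, 'D': [-0.0628, 0.0, 0.0, 0.0, 0.0], 'rvec': [0.3219, -2.8783, 1.0337], 'tvec': [0.5619, 0.1688, 0.6875]}
top {'fx': 537.5001, 'fy': 537.5001, 'cx': 312.5531, 'cy': 239.4249, 'D': [-0.1672, 0.0, 0.0, 0.0, 0.0], 'rvec': [2.1891, -2.1769, 0.0848], 'tvec': [0.0033, 0.6016, 0.9622]}
wrist {'fx': 338.3548, 'fy': 338.3548, 'cx': 323.115, 'cy': 239.1968, 'D': [-0.0302, 0.0, 0.0, 0.0, 0.0], 'T_tool_cam': [[0.0002, -0.2857, 0.9583, -0.1602], [1.0, 0.0002, -0.0002, 0.0001], [-0.0001, 0.9583, 0.2857, -0.0761], [0.0, 0.0, 0.0, 1.0]]}
```

View pics/top0.png

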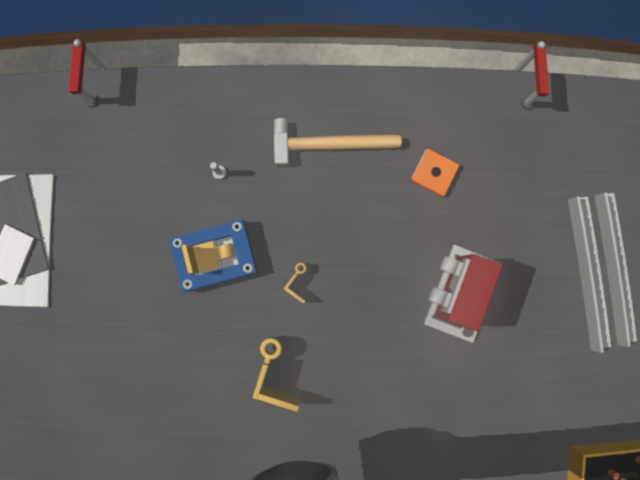

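View pics/side0.png

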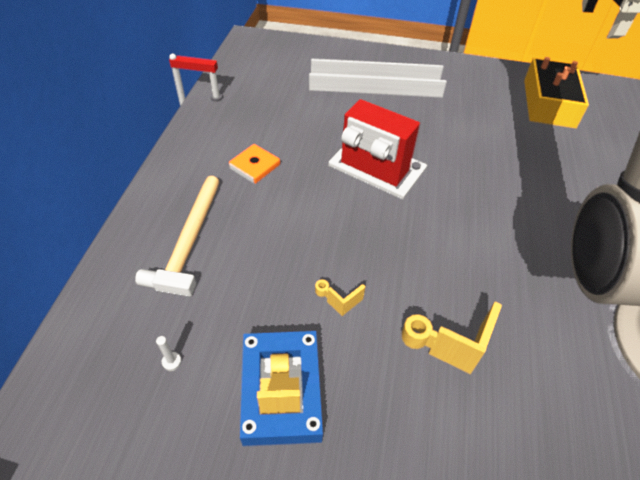

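View pics/wrist0.png

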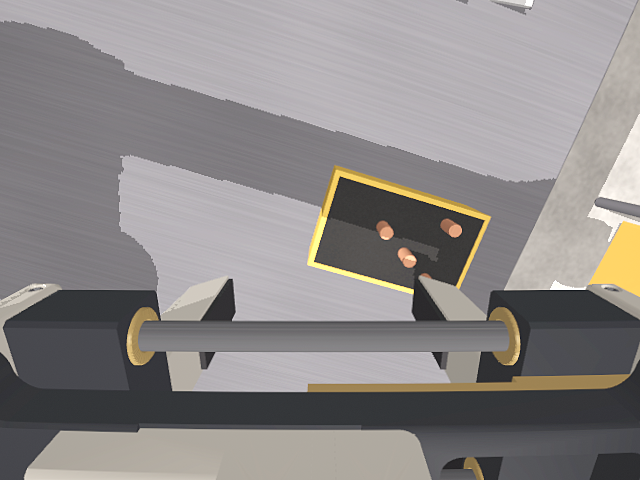

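The top picture shows three brass leaves: one in the blue die at (208,257), a small one lying loose at (297,285) and a large one lying loose at (275,375). The one in the die is middle-sized and sits level with its flange up, so it fits the description. The jamb is at (463,293). I'll enlarge the die and the jamb to confirm and measure.

```bash
cat > h.py <<'E'
import cv2,numpy as np
from scipy.spatial.transform import Rotation as R
def ray(s,uv):
    K=np.array([[s["fx"],0,s["cx"]],[0,s["fy"],s["cy"]],[0,0,1]]);
    p=cv2.undistortPoints(np.array([[uv]],float),K,np.array(s["D"],float))[0,0]
    Rm=cv2.Rodrigues(np.array(s["rvec"],float))[0]; t=np.array(s["tvec"],float).ravel()
    return -Rm.T@t, Rm.T@np.array([p[0],p[1],1])
def onz(s,uv,z):
    c,d=ray(s,uv); return c+d*(z-c[2])/d[2]
def proj(s,P):
    K=np.array([[s["fx"],0,s["cx"]],[0,s["fy"],s["cy"]],[0,0,1]]);
    return cv2.projectPoints(np.array(P,float).reshape(-1,1,3),np.array(s["rvec"],float),np.array(s["tvec"],float),K,np.array(s["D"],float))[0][:,0]
def crop(s,x,y,w,h,name,f):
    cv2.imwrite(name,cv2.resize(s["img"][y:y+h,x:x+w,::-1],None,fx=f,fy=f,interpolation=cv2.INTER_CUBIC))
def frame(x,y,yaw,P,z=0):
    P=np.array(P,float); c,s_=np.cos(yaw),np.sin(yaw)
    return np.c_[x+c*P[:,0]-s_*P[:,1],y+s_*P[:,0]+c*P[:,1],z+P[:,2]]
def wristcam(s,o):
    T=np.eye(4);T[:3,:3]=R.from_rotvec(o["ee_rot"]).as_matrix();T[:3,3]=o["eef_pos"]
    W=np.linalg.inv(T@s["T_tool_cam"]); s=dict(s); s["rvec"]=R.from_matrix(W[:3,:3]).as_rotvec(); s["tvec"]=W[:3,3]; return s
E
python3 - <<'E'
from h import *
import pickle
im={}
from plant import arm
for n in("side","top"):
    im[n]=arm.snapshot(n)
pickle.dump(im,open("im.pkl","wb"))
a=im["top"]["img"];b=im["side"]["img"]
f=6
def c(i,x,y,w=132,h=96): return cv2.resize(i[y:y+h,x:x+w,::-1],None,fx=f/2,fy=f/2,interpolation=cv2.INTER_CUBIC)
A=np.vstack([np.hstack([c(a,155,210),c(a,400,240)]),np.hstack([c(b,220,325,132,132)[:396],c(b,315,95,132,132)])])
A=cv2.resize(A,None,fx=0.87,fy=0.87)
print(A.shape);cv2.imwrite("pics/crops.png",A)
crop(im["top"],160,210,110,90,"pics/tdie.png",6)
crop(im["top"],415,240,100,105,"pics/tj.png",5.5)
crop(im["side"],230,320,105,130,"pics/sdie.png",4.6)
crop(im["side"],320,95,115,105,"pics/sj.png",5.5)
E
```

```text
(595, 689, 3)
```

View pics/tdie.png

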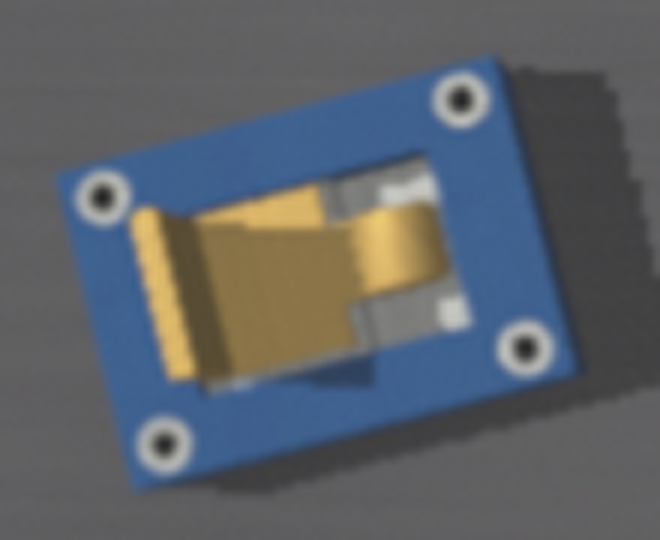

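View pics/tj.png

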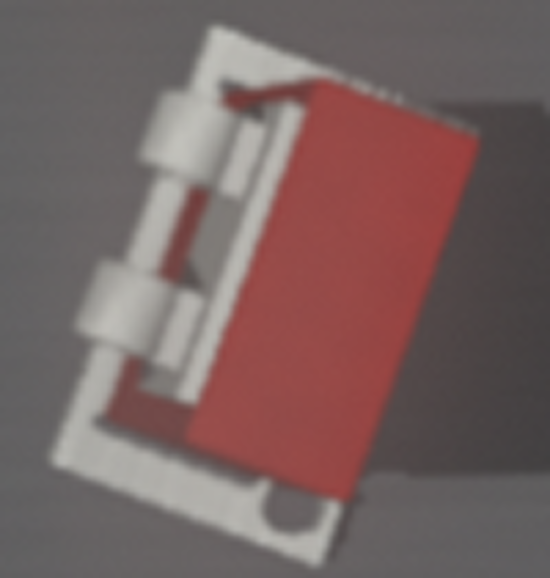

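View pics/sdie.png

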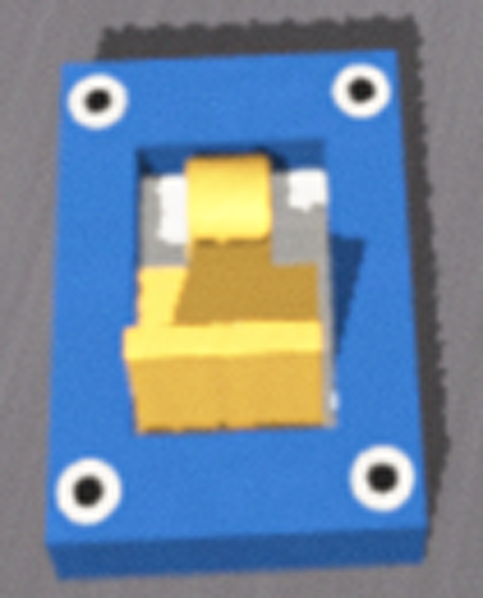

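View pics/sj.png

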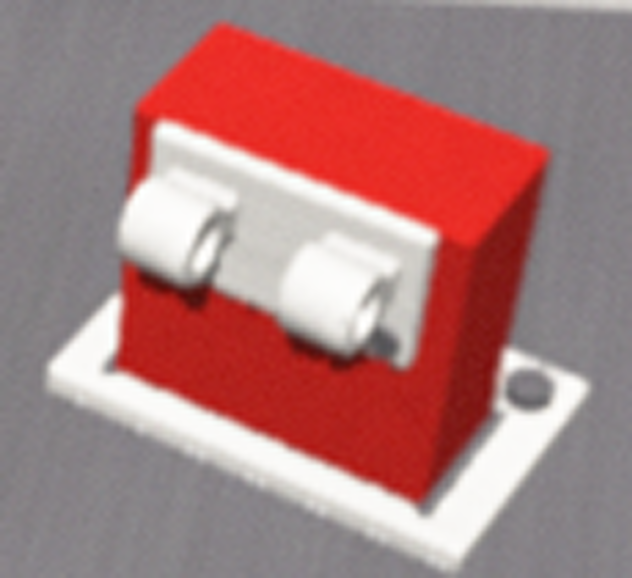

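The crops confirm it: the die holds the leaf with its 50 mm flange standing up at the left end, and its knuckle at the right. The jamb's knuckles face left in the top view. Next I fit the poses from the corners.

```bash
cat > fit.py <<'E'
from h import *
import pickle
from scipy.optimize import least_squares
im=pickle.load(open("im.pkl","rb"))
crops=dict(td=("top",160,210,6),tj=("top",415,240,5.5),sd=("side",230,320,4.6),sj=("side",320,95,5.5))
def fit(obs,g,free=3):
    def res(p):
        r=[]
        for c,uv,P in obs:
            n,ox,oy,f=crops[c]; q=np.array([(uv[0]+.5)/f-.5+ox,(uv[1]+.5)/f-.5+oy])
            r.append(proj(im[n],frame(p[0],p[1],p[2],[P]))[0]-q)
        return np.array(r).ravel()
    o=least_squares(res,g,loss="soft_l1"); return o.x,res(o.x).reshape(-1,2).round(1)
t=im["top"]
for uv in((208,257),(186,260),(228,250),(463,293)): print(uv,onz(t,uv,.034).round(3))
for uv,z in(((219,172),0.03),((282,143),0),((400,142),0),((436,172),0.0),((297,285),0),((275,375),0)): print(uv,onz(t,uv,z).round(3))
E
python3 fit.py
```

```text
(208, 257) [0.568 0.197 0.034]
(186, 260) [0.562 0.237 0.034]
(228, 250) [0.581 0.16  0.034]
(463, 293) [ 0.504 -0.269  0.034]
(219, 172) [0.725 0.181 0.03 ]
(282, 143) [0.788 0.066 0.   ]
(400, 142) [ 0.792 -0.16   0.   ]
(436, 172) [ 0.734 -0.229  0.   ]
(297, 285) [0.518 0.035 0.   ]
(275, 375) [0.35  0.075 0.   ]
```

```bash
cat >> fit.py <<'E'
m=lambda *a:np.array(a)/1000
die=[("td",u,m(*p,34)) for u,p in(((137,490),(70,50)),((58,178),(70,-50)),((495,57),(-70,-50)),((580,372),(-70,50)))]
dies=[("sd",u,m(*p,34)) for u,p in(((427,530),(70,50)),((48,545),(70,-50)),((62,62),(-70,-50)),((397,50),(-70,50)))]
leaf=[("td",u,m(*p)) for u,p in(((132,212),(66,-25,84)),((160,206),(58,-25,84)),((197,380),(58,25,84)),((168,383),(66,25,84)),((320,185),(20,-25,29)),((352,348),(20,25,29)))]
leafs=[("sd",u,m(*p)) for u,p in(((125,356),(66,-25,84)),((130,328),(58,-25,84)),((320,322),(58,25,84)),((322,350),(66,25,84)),((140,268),(20,-25,29)),((318,263),(20,25,29)))]
jt=[("tj",u,m(*p)) for u,p in(((188,440),(-26,60,124)),((315,80),(-26,-60,124)),((480,135),(-82,-60,124)),((345,500),(-82,60,124)),((212,27),(-16,-80,10)),((52,462),(-16,80,10)),((322,567),(-116,80,10)))]
js=[("sj",u,m(*p)) for u,p in(((475,248),(-26,60,124)),((135,105),(-26,-60,124)),((222,25),(-82,-60,124)),((550,155),(-82,60,124)),((45,385),(-16,-80,10)),((460,570),(-16,80,10)),((590,388),(-116,80,10)))]
for nm,a,b,g in(("die",die,dies,(.57,.2,1.83)),("leaf",leaf,leafs,(.58,.16,1.83)),("jamb",jt,js,(.5,-.26,1.24))):
    for o in(a,b,a+b):
        x,r=fit(o,g); print(nm,x.round(4),abs(r).max(),np.sqrt((r**2).mean()).round(2))
E
python3 fit.py|tail -9
```

```text
die [0.5709 0.1889 1.8434] 0.5 0.28
die [0.571  0.1895 1.8396] 0.5 0.31
die [0.571  0.1893 1.8409] 0.7 0.32
leaf [0.5775 0.1638 1.8135] 0.8 0.41
leaf [0.5789 0.1642 1.835 ] 1.2 0.47
leaf [0.5784 0.1641 1.8276] 1.1 0.47
jamb [ 0.5268 -0.214   1.2111] 1.8 0.81
jamb [ 0.5267 -0.2118  1.2012] 1.8 0.78
jamb [ 0.5268 -0.2134  1.205 ] 2.3 0.91
```

```bash
cat >> h.py <<'E'
def tool(yaw):  # tool x down, tool y along yaw
    x=np.array([0,0,-1.]);y=np.array([np.cos(yaw),np.sin(yaw),0]);return np.c_[x,y,np.cross(x,y)]
def go(o,pos,Rt):
    Rc=R.from_rotvec(o["ee_rot"]).as_matrix()
    print("shift mm",(Rc.T@(np.array(pos)-o["eef_pos"])*1000).round(1),"rot",R.from_matrix(Rc.T@Rt).as_rotvec().round(4))
def st(o):
    Rc=R.from_rotvec(o["ee_rot"]).as_matrix()
    print("t",round(o["time_s"],2),"pos",o["eef_pos"].round(4),"yaw_y",round(float(np.arctan2(Rc[1,1],Rc[0,1])),4),"tilt",Rc[:,0].round(3),"F",o["wrist_force"].round(1),"w",round(o["grip_width"],4),"q",o["q"].round(2))
E
python3 - <<'E'
from h import *
from plant import arm
o=arm.get_obs(); st(o)
for k in(0,np.pi): go(o,(.53,-.12,.30),tool(1.205+k)); go(o,(.5625,.224,.12),tool(1.828+k))
E
```

```text
t 0.25 pos [ 0.149  -0.5032  0.2253] yaw_y -1.283 tilt [-0.     0.001 -1.   ] F [-0.3 -0.4 -0.3] w 0.0915 q [-1.43  0.34  1.52  0.    1.28 -0.15]
shift mm [ -74.5 -259.4 -474.1] rot [-2.488e+00 -9.000e-04  1.000e-04]
shift mm [ 105.7 -579.9 -602.9] rot [-3.111e+00 -1.000e-03 -2.000e-04]
shift mm [ -74.5 -259.4 -474.1] rot [6.536e-01 1.000e-04 7.000e-04]
shift mm [ 105.7 -579.9 -602.9] rot [ 0.0306 -0.0001  0.0006]
```

Call:
move_arm:
  commands: "-1 -74 -60 -105 0.15 0 0; -1 -74 -95 -165 0.3 0 0; -1 -74 -125 -220 0.45 0 0; -1 -74 -155 -275 0.6 0 0; -1 -74 -185 -330 0.65 0 0"

```text
time_s: 0.88
eef_pos: [0.3576, -0.2881, 0.2958]
ee_rot: [-2.023, 0.374, 2.021]
wrist_force: [0.9, -1.0, -0.2]
grip_width: 0.0919
```

```bash
python3 - <<'E'
from h import *
from plant import arm
o=arm.get_obs(); st(o)
go(o,(.53,-.12,.30),tool(1.205+np.pi))
E
```

```text
t 0.88 pos [ 0.3576 -0.2881  0.2958] yaw_y -1.9363 tilt [ 0.001 -0.    -1.   ] F [ 0.9 -1.  -0.2] w 0.0919 q [-0.85  0.17  1.56  0.    1.41  1.09]
shift mm [  -4.1 -218.6 -101. ] rot [ 0.0003 -0.0007  0.0001]
```

Call:
move_arm:
  commands: "-1 -4 -50 -25 0 0 0; -1 -4 -100 -46 0 0 0; -1 -4 -155 -72 0 0 0; -1 -4 -219 -101 0 0 0; -1 -4 -219 -101 0 0 0"

```text
time_s: 1.5
eef_pos: [0.532, -0.1165, 0.2991]
ee_rot: [-2.024, 0.368, 2.024]
wrist_force: [-0.4, -1.0, 0.1]
grip_width: 0.0919
```

```bash
python3 - <<'E'
from h import *
from plant import arm
import pickle
o=arm.get_obs(); st(o); s=wristcam(arm.snapshot("wrist"),o); pickle.dump(s,open("w1.pkl","wb"))
cv2.imwrite("pics/w1.png",s["img"][:,:,::-1])
go(o,(.5625,.224,.12),tool(1.828+np.pi))
print(proj(s,frame(.5268,-.2134,1.205,m:=np.array([(-26,60,124),(-26,-60,124),(-82,-60,124),(-82,60,124),(0,-16,119),(0,16,119),(0,40,119),(0,-40,119)])/1000.)).round(0).tolist())
E
```

```text
t 1.5 pos [ 0.532  -0.1165  0.2991] yaw_y -1.9315 tilt [ 0.     0.001 -1.   ] F [-0.4 -1.   0.1] w 0.0919 q [-0.36  0.33  1.33  0.    1.47  1.57]
shift mm [ 179.4 -329.2   91.6] rot [-6.179e-01 -1.000e-04  9.000e-04]
[[436.0, 246.0], [448.0, 125.0], [506.0, 126.0], [489.0, 246.0], [416.0, 171.0], [413.0, 203.0], [411.0, 226.0], [418.0, 146.0]]
```

View pics/w1.png

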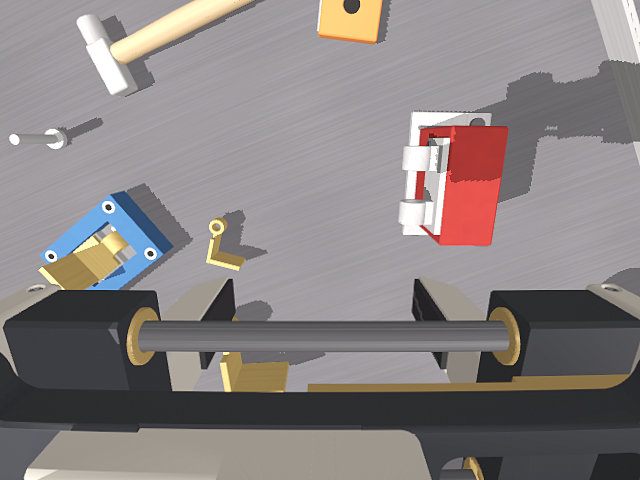

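```bash
python3 - <<'E'
from h import *
import pickle
s=pickle.load(open("w1.pkl","rb"));crop(s,390,105,125,150,"pics/w1j.png",4); crop(s,30,180,150,120,"pics/w1d.png",5)
E
```

```text
(no output)
```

View pics/w1j.png

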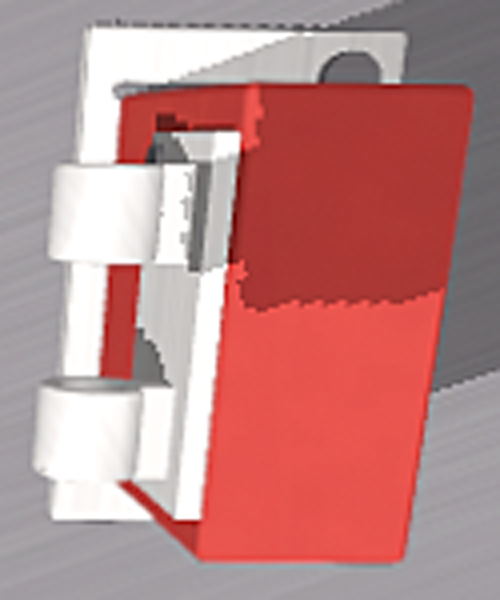

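```bash
cat >> fit.py <<'E'
print("---")
im["w1"]=pickle.load(open("w1.pkl","rb")); crops["wj"]=("w1",390,105,4)
jw=[("wj",u,m(*p)) for u,p in(((248,84),(-26,-60,124)),((197,560),(-26,60,124)),((472,88),(-82,-60,124)),((402,562),(-82,60,124)),((88,27),(-16,-80,10)),((407,32),(-116,-80,10)),((52,520),(-16,80,10)))]
for o in(jw,jw[:4],jt[:4],js[:4],jt[:4]+js[:4]+jw[:4],jt+js+jw):
    x,r=fit(o,(.5,-.26,1.24)); print(x.round(4),np.sqrt((r**2).mean()).round(2),r[-7:].tolist() if o is jw else "")
# knuckle silhouettes, predicted with pose: corners of the tubes
x=fit(jt+js+jw,(.5,-.26,1.24))[0]
for c in("tj","sj","wj"):
    n,ox,oy,f=crops[c]; vis=cv2.resize(im[n]["img"][oy:oy+150,ox:ox+125,::-1],None,fx=5,fy=5,interpolation=cv2.INTER_CUBIC)
    a=np.linspace(0,2*np.pi,60)
    for y in(-40,-16,16,40):
        q=proj(im[n],frame(*x,np.c_[.014*np.cos(a),0*a+y/1000,.105+.014*np.sin(a)]))
        cv2.polylines(vis,[np.int32(((q-[ox,oy]+.5)*5).round())],True,(0,255,0),1)
    q=proj(im[n],frame(*x,np.array([(-26,-60,124),(-26,60,124),(-82,60,124),(-82,-60,124)])/1000))
    cv2.polylines(vis,[np.int32(((q-[ox,oy]+.5)*5).round())],True,(255,255,0),1)
    cv2.imwrite(f"pics/ov_{c}.png",vis[:600])
E
python3 fit.py|sed '1,/---/d'; python3 -c "
import cv2,numpy as np
a=[cv2.imread(f'pics/ov_{c}.png')[:600,:] for c in('tj','sj','wj')]
h=min(i.shape[0] for i in a);v=np.hstack([i[:h,:] for i in a]);f=800/v.shape[1]
[print(i.shape) for i in a]"
```

```text
[ 0.526  -0.2158  1.2024] 0.77 [[-0.7, -0.8], [-0.8, 1.1], [1.5, -0.7], [0.9, 1.0], [0.2, 0.1], [-0.7, 0.2], [0.0, -0.3]]
[ 0.526  -0.2157  1.2028] 0.95 
[ 0.5273 -0.2134  1.2081] 0.99 
[ 0.5273 -0.2132  1.1901] 0.56 
[ 0.5266 -0.2148  1.2039] 1.05 
[ 0.5266 -0.2149  1.2026] 1.03 
(600, 625, 3)
(600, 625, 3)
(600, 625, 3)
```

View pics/ov_tj.png

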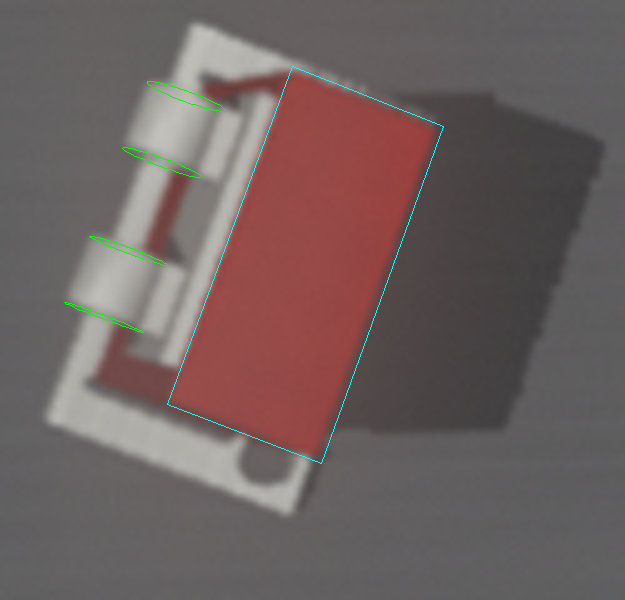

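View pics/ov_sj.png

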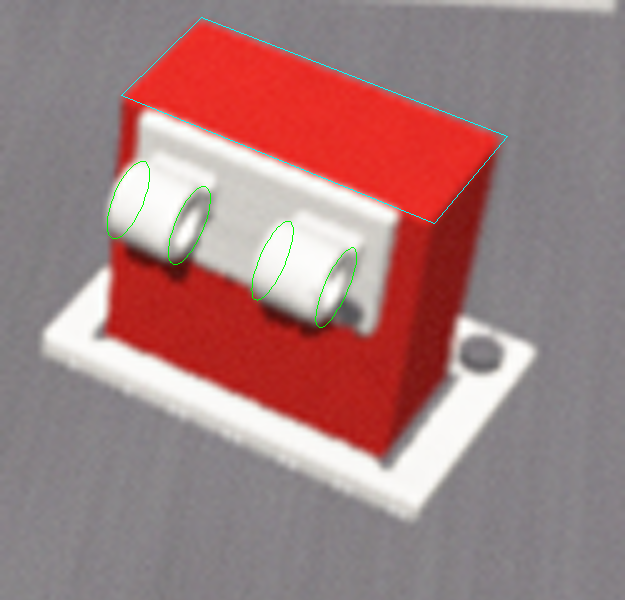

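View pics/ov_wj.png

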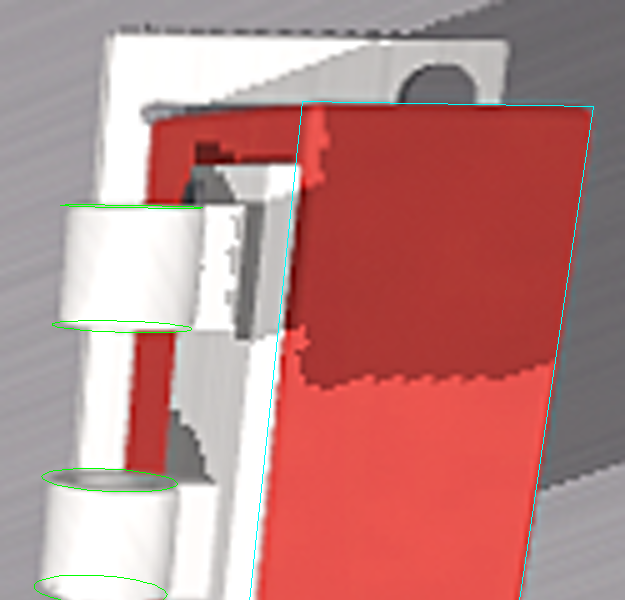

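The wrist view at (455,185) agrees with the jamb fit to about 1 mm. Next I move above the leaf.

Call:
move_arm:
  commands: "-1 20 -62 16 -0.12 0 0; -1 50 -115 32 -0.25 0 0; -1 80 -170 48 -0.4 0 0; -1 100 -225 64 -0.55 0 0; -1 120 -280 80 -0.618 0 0"

```text
time_s: 2.17
eef_pos: [0.5551, 0.1675, 0.1807]
ee_rot: [2.084, 0.27, -2.084]
wrist_force: [0.7, -0.5, 0.6]
grip_width: 0.0916
```

```bash
python3 - <<'E'
from h import *
from plant import arm
o=arm.get_obs(); st(o)
go(o,(.5625,.224,.14),tool(1.828+np.pi))
E
```

```text
t 2.17 pos [0.5551 0.1675 0.1807] yaw_y -1.3135 tilt [-0. -0. -1.] F [ 0.7 -0.5  0.6] w 0.0916 q [ 0.16  0.48  1.44 -0.    1.23  1.47]
shift mm [ 40.7 -52.8 -21.5] rot [ 0.0001  0.0001 -0.    ]
```

Call:
move_arm:
  commands: "-1 20 -30 -12 0 0 0; -1 40 -53 -21 0 0 0; -1 40 -53 -21 0 0 0"

```text
time_s: 2.55
eef_pos: [0.5609, 0.2238, 0.139]
ee_rot: [2.079, 0.27, -2.087]
wrist_force: [0.2, -0.5, -0.0]
grip_width: 0.0918
```

```bash
python3 - <<'E'
from h import *
from plant import arm
import pickle
o=arm.get_obs(); st(o); s=wristcam(arm.snapshot("wrist"),o); pickle.dump(s,open("w2.pkl","wb"))
img=s["img"].copy()
L=(.5784,.1641,1.828)
def ln(P,col):
    q=proj(s,frame(*L,np.array(P)/1000.)); cv2.polylines(img,[np.int32((q).round())],True,col,1)
ln([(58,-25,84),(66,-25,84),(66,25,84),(58,25,84)],(0,255,0)); ln([(20,-25,29),(66,-25,29),(66,25,29),(20,25,29)],(0,255,255))
cv2.imwrite("pics/w2.png",img[:,:,::-1])
go(o,(.5625,.224,.067),tool(1.828+np.pi))
E
```

```text
t 2.55 pos [0.5609 0.2238 0.139 ] yaw_y -1.3125 tilt [-0.004 -0.001 -1.   ] F [ 0.2 -0.5 -0. ] w 0.0918 q [ 0.25  0.56  1.41 -0.    1.17  1.57]
shift mm [72.   0.2 -1.9] rot [ 0.0011  0.0037 -0.0003]
```

View pics/w2.png

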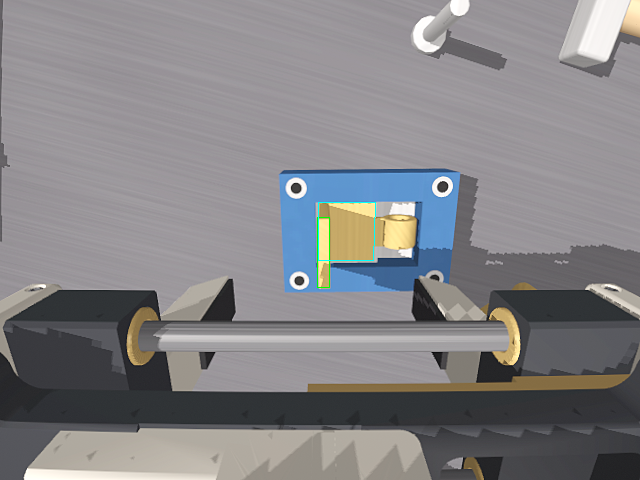

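The overlay lies on the flange at (323,252), so the fit holds. I descend and close.

Call:
move_arm:
  commands: "-1 40 0 -1 0 0 0; -1 65 0 -2 0 0.003 0; -1 72 0 -2 0 0.003 0; -1 72 0 -2 0 0.003 0"

```text
time_s: 3.1
eef_pos: [0.5641, 0.2224, 0.0693]
ee_rot: [2.087, 0.268, -2.082]
wrist_force: [0.0, 0.2, 0.9]
grip_width: 0.0918
```

Call:
move_arm:
  commands: "1 0 0 0 0 0 0; 1 0 0 0 0 0 0; 1 0 0 0 0 0 0; 1 0 0 0 0 0 0; 1 0 0 0 0 0 0"

```text
time_s: 3.72
eef_pos: [0.5641, 0.2225, 0.0693]
ee_rot: [2.087, 0.268, -2.082]
wrist_force: [0.1, 0.7, 0.0]
grip_width: 0.0462
```

Call:
move_arm:
  commands: "1 0 0 0 0 0 0; 1 0 0 0 0 0 0; 1 0 0 0 0 0 0"

```text
time_s: 4.1
eef_pos: [0.564, 0.2225, 0.0692]
ee_rot: [2.087, 0.268, -2.082]
wrist_force: [-0.5, 0.2, -1.1]
grip_width: 0.0162
```

```bash
python3 - <<'E'
from h import *
from plant import arm
st(arm.get_obs())
E
```

```text
t 4.1 pos [0.564  0.2225 0.0692] yaw_y -1.3146 tilt [ 0.002 -0.    -1.   ] F [-0.5  0.2 -1.1] w 0.0162 q [ 0.25  0.64  1.49 -0.    1.01  1.56]
```

Call:
move_arm:
  commands: "1 0 0 0 0 0 0; 1 0 0 0 0 0 0; 1 0 0 0 0 0 0; 1 0 0 0 0 0 0"

```text
time_s: 4.6
eef_pos: [0.564, 0.2226, 0.0692]
ee_rot: [2.087, 0.268, -2.082]
wrist_force: [0.6, 1.7, -1.4]
grip_width: 0.0077
```

Call:
move_arm:
  commands: "1 -15 0 0 0 0 0; 1 -40 0 0 0 0 0; 1 -75 0 0 0 0 0; 1 -110 0 0 0 0 0; 1 -110 0 0 0 0 0"

```text
time_s: 5.22
eef_pos: [0.5653, 0.2229, 0.1827]
ee_rot: [2.094, 0.269, -2.076]
wrist_force: [0.4, -0.4, -4.5]
grip_width: 0.0078
```

```bash
python3 - <<'E'
from h import *
from plant import arm
import pickle
o=arm.get_obs();st(o)
d={}
for n in("top","side","wrist"):
    d[n]=arm.snapshot(n)
d["wrist"]=wristcam(d["wrist"],o);d["o"]=o
pickle.dump(d,open("lift.pkl","wb"))
cv2.imwrite("pics/lw.png",d["wrist"]["img"][:,:,::-1]);cv2.imwrite("pics/ls.png",d["side"]["img"][:,:,::-1])
E
```

```text
t 5.22 pos [0.5653 0.2229 0.1827] yaw_y -1.3146 tilt [ 0.009  0.001 -1.   ] F [ 0.4 -0.4 -4.5] w 0.0078 q [ 0.25  0.52  1.36 -0.    1.25  1.56]
```

View pics/lw.png

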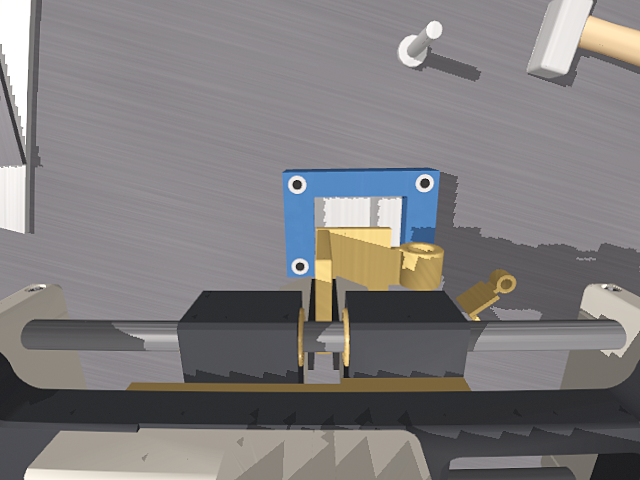

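View pics/ls.png

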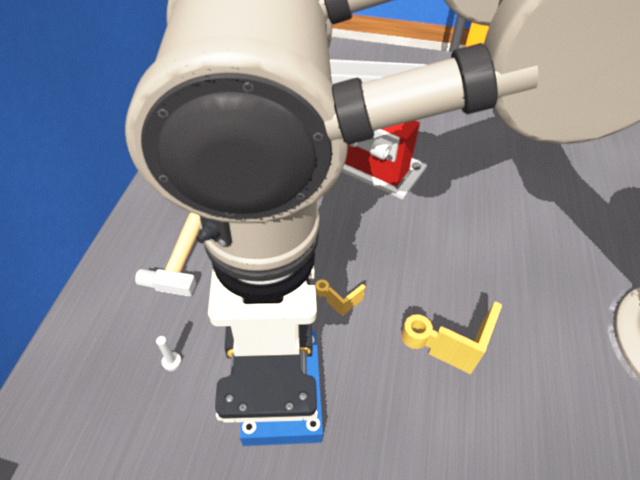

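The leaf is gripped, with 7.8 mm opening and about −4.5 N, and clear of the die at (330,260) in the wrist view. I check how it sits in the hand.

```bash
cat > hand.py <<'E'
from h import *
# leaf in tool: axes leaf x=-tool y, leaf y=+tool z, leaf z=-tool x
B=np.array([[0,0,-1],[-1,0,0],[0,1,0.]])
def Tl(p): # p: tool x,y,z of bore (mm), extra rotvec in leaf frame
    T=np.eye(4);T[:3,:3]=B@R.from_rotvec(p[3:6]).as_matrix();T[:3,3]=np.array(p[:3])/1000;return T
def Tt(o):
    T=np.eye(4);T[:3,:3]=R.from_rotvec(o["ee_rot"]).as_matrix();T[:3,3]=o["eef_pos"];return T
def P(T,p): return (T[:3,:3]@(np.array(p,float)/1000).T).T+T[:3,3]
def draw(s,T,name,box,f):
    x,y,w,h=box; v=cv2.resize(s["img"][y:y+h,x:x+w,::-1],None,fx=f,fy=f,interpolation=cv2.INTER_CUBIC)
    a=np.linspace(0,2*np.pi,40)
    for L,c in(([(58,-25,58),(66,-25,58),(66,25,58),(58,25,58)],(0,255,0)),([(20,-25,3),(58,-25,3),(58,25,3),(20,25,3)],(255,255,0)),
      (np.c_[14*np.cos(a),0*a-12,14*np.sin(a)],(255,0,255)),(np.c_[14*np.cos(a),0*a+12,14*np.sin(a)],(0,0,255)),(np.c_[8*np.cos(a),0*a-12,8*np.sin(a)],(255,0,255))):
        q=proj(s,P(T,L)); cv2.polylines(v,[np.int32(((q-[x,y]+.5)*f).round())],True,c,1)
    cv2.imwrite(name,v)
E
python3 - <<'E'
from hand import *
import pickle
d=pickle.load(open("lift.pkl","rb"))
draw(d["wrist"],Tt(d["o"])@Tl([43.2,62,0.9,0,0,0]),"pics/hov.png",(290,210,170,120),4.6)
crop(d["wrist"],290,210,170,120,"pics/hcr.png",4.6)
E
```

```text
(no output)
```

View pics/hov.png

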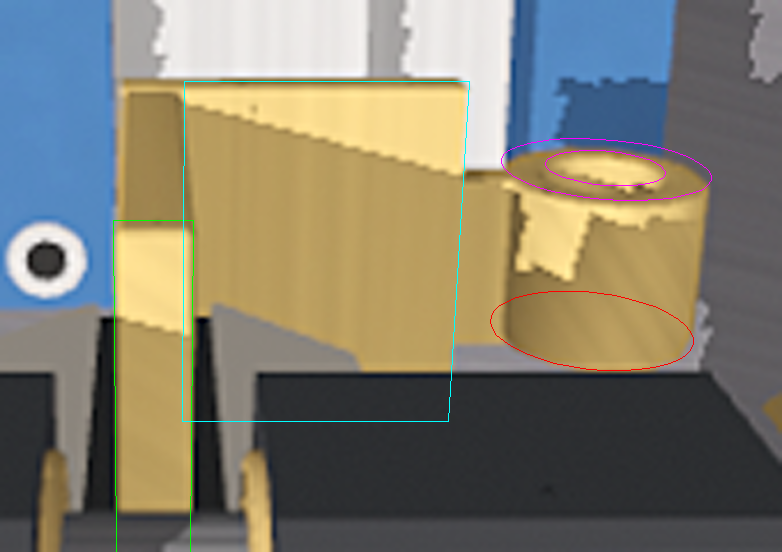

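View pics/hcr.png

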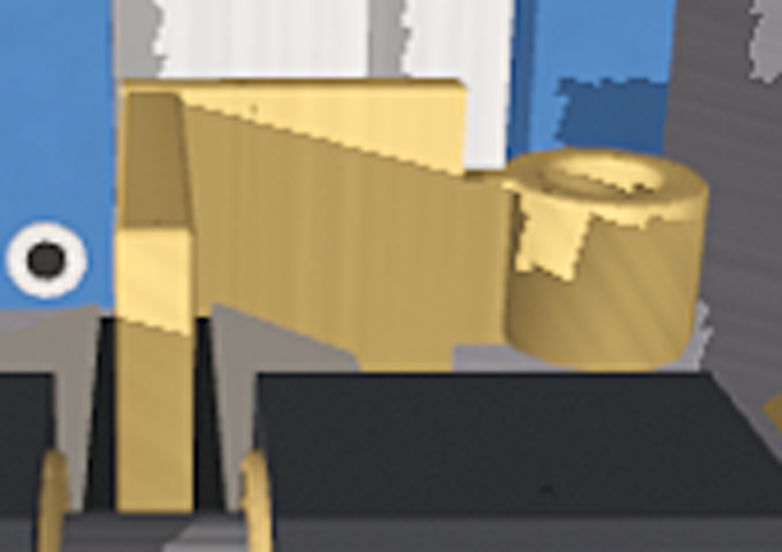

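```bash
cat > tgt.py <<'E'
from hand import *
from plant import arm
import sys
J=(.5266,-.2145,1.2026); H=np.array([43.2,62,1.2])/1000
def target(dz,dx=0,dy=0): # offsets in jamb frame, m
    Rt=tool(J[2]+np.pi); c,s=np.cos(J[2]),np.sin(J[2])
    b=np.array([J[0]+c*dx-s*dy,J[1]+s*dx+c*dy,.105+dz]); return b-Rt@H,Rt
def err(o):
    T=Tt(o)@Tl([*(H*1000),0,0,0]); c,s=np.cos(J[2]),np.sin(J[2])
    v=T[:3,3]-[J[0],J[1],.105]; print("leaf in jamb mm",(np.array([c*v[0]+s*v[1],-s*v[0]+c*v[1],v[2]])*1000).round(1))
if __name__=="__main__":
    o=arm.get_obs(); st(o); err(o)
    a=[float(x)/1000 for x in sys.argv[1:]]; t=target(*a); print(t[0].round(4)); go(o,*t)
E
python3 tgt.py 70
```

```text
t 5.38 pos [0.5628 0.2223 0.1777] yaw_y -1.3146 tilt [-0.001 -0.001 -1.   ] F [ 0.3 -0.  -4.5] w 0.0077 q [ 0.25  0.53  1.36 -0.    1.25  1.56]
leaf in jamb mm [369.5  88.2  29.6]
[ 0.55   -0.1571  0.2182]
shift mm [-40.1 363.8 108.5] rot [ 6.244e-01  5.000e-04 -9.000e-04]
```

Call:
move_arm:
  commands: "1 -20 20 6 0.06 0 0; 1 -40 55 16 0.15 0 0; 1 -40 95 28 0.25 0 0; 1 -40 140 42 0.35 0 0; 1 -40 185 55 0.45 0 0"

```text
time_s: 6.0
eef_pos: [0.5557, 0.0271, 0.2177]
ee_rot: [-2.116, 0.213, 2.119]
wrist_force: [-0.2, -0.1, -3.2]
grip_width: 0.0078
```

```bash
python3 tgt.py 70
```

```text
t 6.0 pos [0.5557 0.0271 0.2177] yaw_y -1.7697 tilt [-0.002 -0.001 -1.   ] F [-0.2 -0.1 -3.2] w 0.0078 q [-0.09  0.41  1.45 -0.    1.29  1.68]
leaf in jamb mm [174.5  50.6  69.6]
[ 0.55   -0.1571  0.2182]
shift mm [ -0.3 181.7 -30.8] rot [ 0.1693  0.0014 -0.0017]
```

Call:
move_arm:
  commands: "1 0 45 -8 0.05 0 0; 1 0 90 -15 0.1 0 0; 1 0 130 -22 0.15 0 0; 1 0 165 -28 0.169 0 0; 1 0 181 -31 0.169 0 0"

```text
time_s: 6.62
eef_pos: [0.5494, -0.1588, 0.2175]
ee_rot: [-2.016, 0.381, 2.022]
wrist_force: [0.0, 0.3, -3.6]
grip_width: 0.0077
```

```bash
python3 tgt.py 70
```

```text
t 6.62 pos [ 0.5494 -0.1588  0.2175] yaw_y -1.9423 tilt [-0.003 -0.001 -1.   ] F [ 0.   0.3 -3.6] w 0.0077 q [-0.41  0.44  1.4  -0.    1.31  1.53]
leaf in jamb mm [-1.9  0.3 69.5]
[ 0.55   -0.1571  0.2182]
shift mm [-0.7 -1.8  0.1] rot [-0.0033  0.0025 -0.0022]
```

Now a look with the leaf above the gap, to compare it with the jamb in the pictures.

Call:
move_arm:
  commands: "1 0 -2 0 0 0 0; 1 0 -2 0 0 0 0"

```text
time_s: 6.88
eef_pos: [0.55, -0.1559, 0.2174]
ee_rot: [-2.016, 0.38, 2.023]
wrist_force: [-0.2, 0.1, -3.4]
grip_width: 0.0075
```

```bash
cat > look.py <<'E'
from tgt import *
import pickle
tag=sys.argv[1]
o=arm.get_obs();st(o);err(o)
d={"o":o,"wrist":wristcam(arm.snapshot("wrist"),o),"top":arm.snapshot("top"),"side":arm.snapshot("side")}
pickle.dump(d,open(f"{tag}.pkl","wb"))
cv2.imwrite(f"pics/{tag}_w.png",d["wrist"]["img"][:,:,::-1]);
T=Tt(o)@Tl([*(H*1000),0,0,0])
TJ=np.eye(4);TJ[:3,:3]=R.from_euler("z",J[2]).as_matrix();TJ[:3,3]=[J[0],J[1],.105]
a=np.linspace(0,2*np.pi,40)
def ov(s,name,box,f):
    draw(s,T,name,box,f); v=cv2.imread(name); x,y,w,h=box
    for yy in(-40,-16,16,40):
        q=proj(s,P(TJ,np.c_[14*np.cos(a),0*a+yy,14*np.sin(a)])); cv2.polylines(v,[np.int32(((q-[x,y]+.5)*f).round())],True,(0,160,0),1)
    cv2.imwrite(name,v); crop(s,x,y,w,h,name.replace("o.png","c.png"),f)
ov(d["wrist"],f"pics/{tag}_wo.png",(300,170,160,120),5)
ov(d["side"],f"pics/{tag}_so.png",(310,60,150,120),5)
E
python3 look.py a; python3 tgt.py 30
```

```text
t 6.88 pos [ 0.55   -0.1559  0.2174] yaw_y -1.9417 tilt [-0.004 -0.    -1.   ] F [-0.2  0.1 -3.4] w 0.0075 q [-0.41  0.44  1.4  -0.    1.31  1.53]
leaf in jamb mm [ 1.   0.8 69.3]
t 7.03 pos [ 0.5503 -0.1558  0.2176] yaw_y -1.9407 tilt [-0.003 -0.001 -1.   ] F [ 0.   0.5 -4.1] w 0.0077 q [-0.41  0.44  1.4  -0.    1.31  1.53]
leaf in jamb mm [ 1.2  0.5 69.5]
[ 0.55   -0.1571  0.1782]
shift mm [39.4  1.2 -0.4] rot [-0.0017  0.0026 -0.002 ]
```

View pics/a_wo.png

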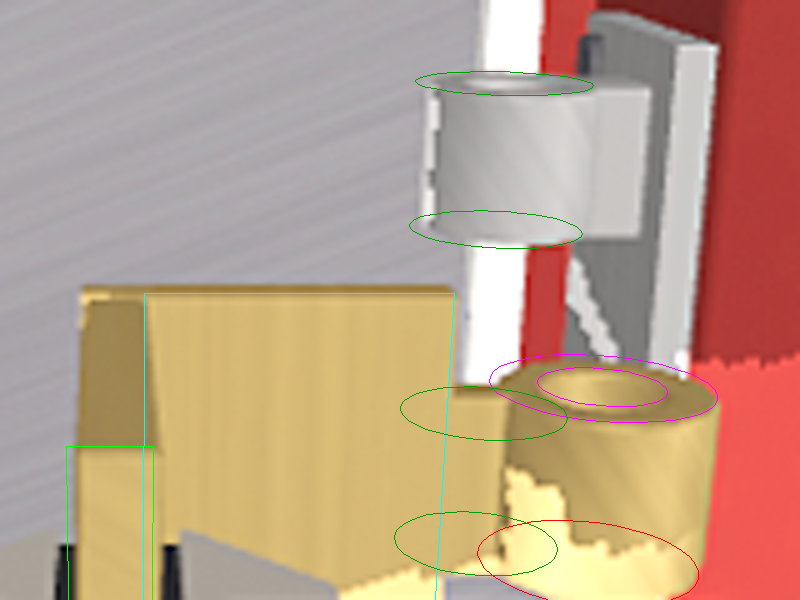

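View pics/a_so.png

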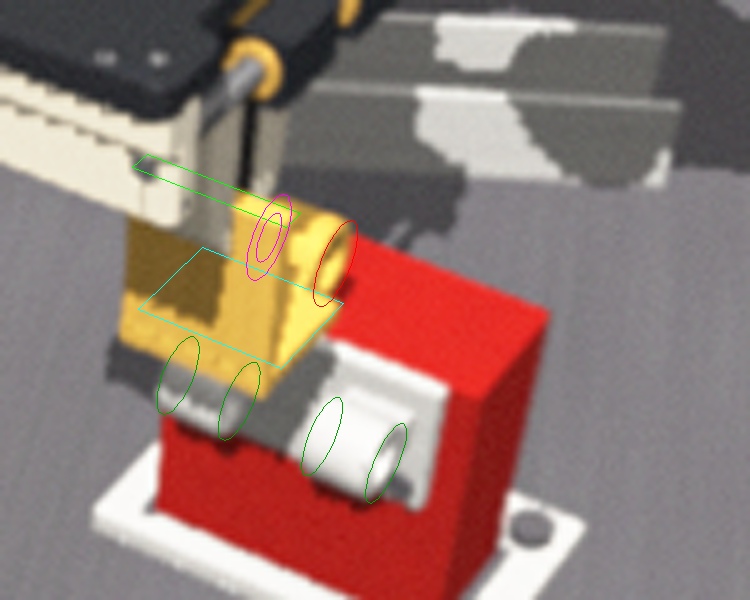

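The pictures agree with the model to about 1 mm: fixed knuckle at (440,200), leaf knuckle at (420,260) in the wrist view. I lower it to just above the gap.

Call:
move_arm:
  commands: "1 12 1 0 0 0.002 -0.002; 1 24 1 0 0 0.002 -0.002; 1 35 1 0 0 0.002 -0.002; 1 35 1 0 0 0.002 -0.002"

```text
time_s: 7.52
eef_pos: [0.5491, -0.1564, 0.1811]
ee_rot: [-2.016, 0.377, 2.023]
wrist_force: [0.0, 0.8, -3.5]
grip_width: 0.0077
```

```bash
python3 look.py b; python3 tgt.py 0
```

```text
t 7.53 pos [ 0.5491 -0.1564  0.1811] yaw_y -1.9407 tilt [-0.003  0.001 -1.   ] F [ 0.   0.8 -3.5] w 0.0077 q [-0.41  0.46  1.46 -0.    1.22  1.53]
leaf in jamb mm [ 0.3  1.4 32.9]
t 7.67 pos [ 0.55   -0.1569  0.1829] yaw_y -1.9408 tilt [ 0. -0. -1.] F [ 0.4  0.  -3.8] w 0.0076 q [-0.41  0.46  1.46 -0.    1.22  1.53]
leaf in jamb mm [ 0.2  0.2 34.7]
[ 0.55   -0.1571  0.1482]
shift mm [34.7  0.2 -0.1] rot [-0.0018 -0.     -0.    ]
```

View pics/b_wo.png

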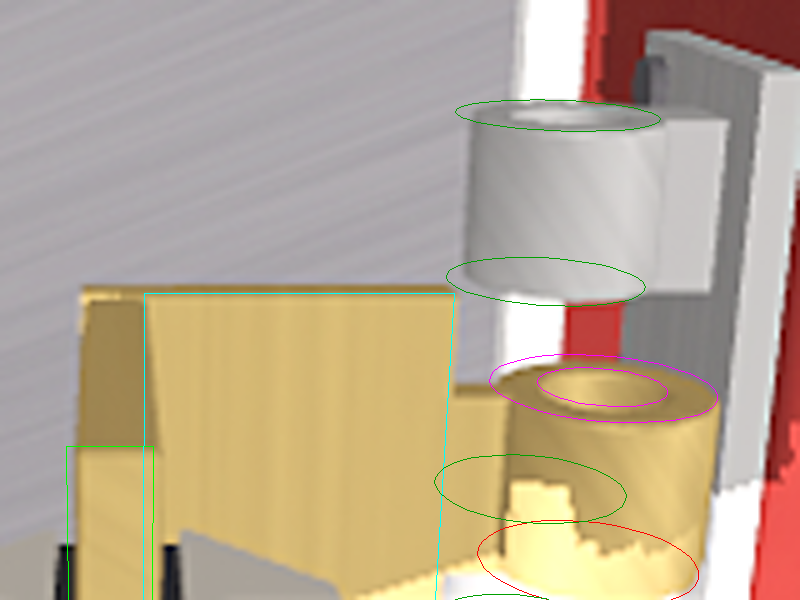

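View pics/b_so.png

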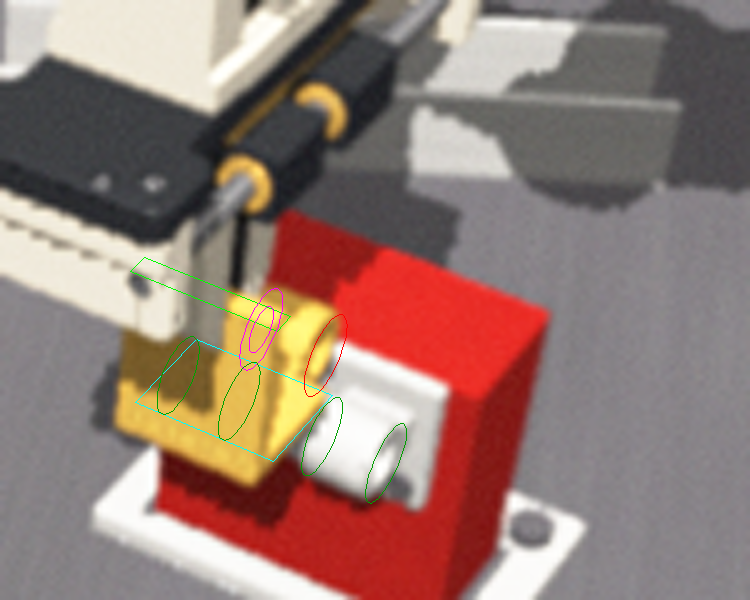

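The knuckle sits just above the gap: leaf knuckle at about (420,265), fixed knuckle at (413,210) in the wrist view. I lower it in stages, watching the force.

Call:
move_arm:
  commands: "1 6 0 0 0 0 0; 1 12 0 0 0 0 0; 1 18 0 0 0 0 0; 1 18 0 0 0 0 0"

```text
time_s: 8.18
eef_pos: [0.5497, -0.1567, 0.1641]
ee_rot: [-2.018, 0.378, 2.021]
wrist_force: [-0.0, 0.2, -3.3]
grip_width: 0.0077
```

```bash
python3 tgt.py 0
```

```text
t 8.18 pos [ 0.5497 -0.1567  0.1641] yaw_y -1.9408 tilt [-0.001  0.001 -1.   ] F [-0.   0.2 -3.3] w 0.0077 q [-0.41  0.48  1.48 -0.    1.18  1.53]
leaf in jamb mm [ 0.2  0.7 15.9]
[ 0.55   -0.1571  0.1482]
shift mm [15.9  0.2 -0.5] rot [-0.0018  0.0014  0.    ]
```

Call:
move_arm:
  commands: "1 5 0 0 0 0 0; 1 10 0 0 0 0 0; 1 16 0 0 0 0 0; 1 16 0 0 0 0 0"

```text
time_s: 8.68
eef_pos: [0.5493, -0.1566, 0.1474]
ee_rot: [-2.016, 0.377, 2.022]
wrist_force: [-0.5, -0.7, -3.8]
grip_width: 0.0077
```

```bash
python3 look.py c; python3 tgt.py 0
```

```text
t 8.68 pos [ 0.5493 -0.1566  0.1474] yaw_y -1.9408 tilt [-0.003  0.001 -1.   ] F [-0.5 -0.7 -3.8] w 0.0077 q [-0.41  0.5   1.51 -0.    1.14  1.53]
leaf in jamb mm [ 0.2  1.1 -0.8]
t 8.82 pos [ 0.5498 -0.1568  0.1483] yaw_y -1.9408 tilt [-0.001  0.    -1.   ] F [ 0.2  0.5 -3.9] w 0.0075 q [-0.41  0.5   1.5   0.    1.14  1.53]
leaf in jamb mm [0.2 0.5 0.1]
[ 0.55   -0.1571  0.1482]
shift mm [ 0.1  0.2 -0.4] rot [-0.0018  0.0011  0.0001]
```

View pics/c_w.png

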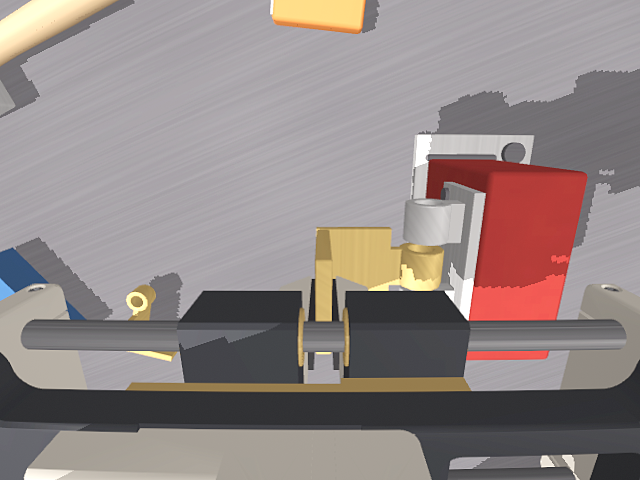

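View pics/c_wo.png

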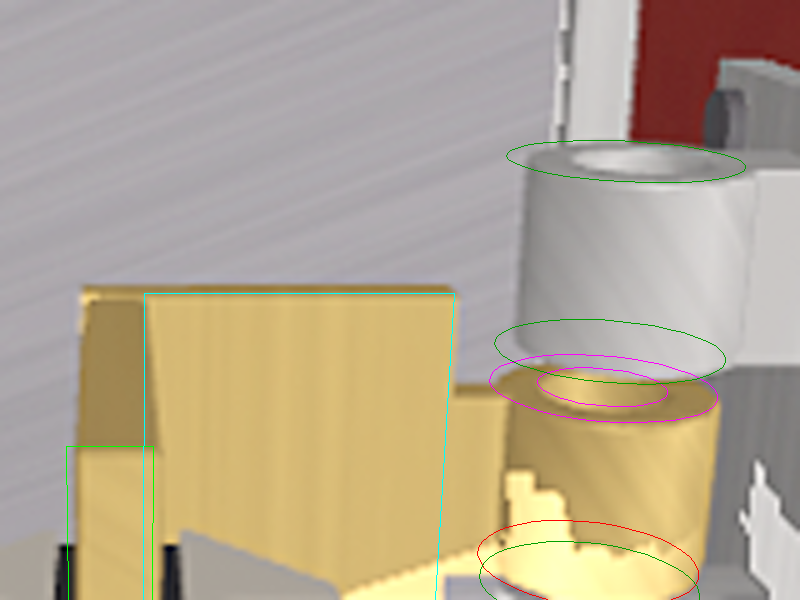

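View pics/c_so.png

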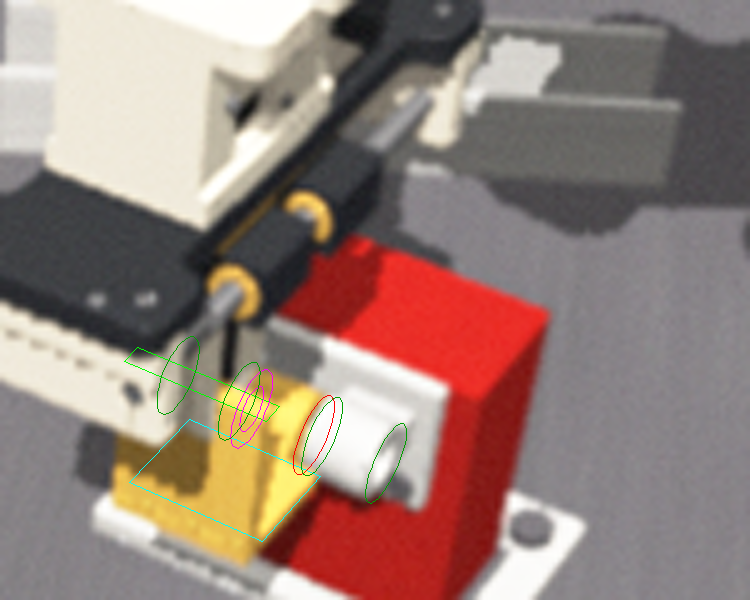

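```bash
python3 - <<'E'
from h import *
import pickle
d=pickle.load(open("c.pkl","rb")); crop(d["side"],340,120,75,60,"pics/c_sz.png",10); crop(d["top"],420,235,70,60,"pics/c_tz.png",8)
E
```

```text
(no output)
```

View pics/c_sz.png

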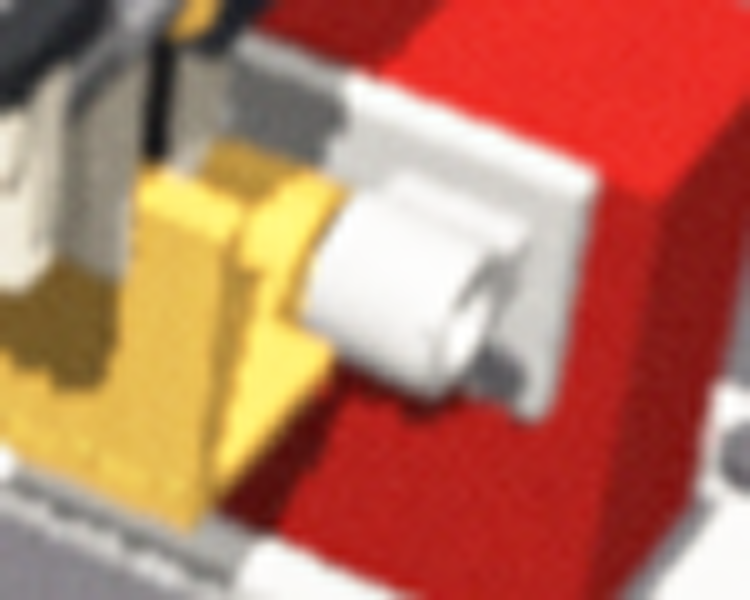

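View pics/c_tz.png

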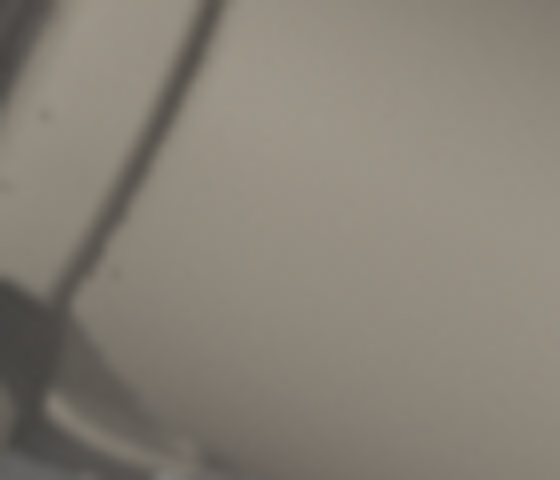

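The side crop shows the leaf knuckle at (300,210) in line with the fixed one at (400,280), within about 1 mm. The top view is blocked by the arm. The wrist force is just the leaf's weight. One millimetre towards the jamb, then I let it settle and check.

Call:
move_arm:
  commands: "1 0.5 1 -0.5 0 0 0; 1 0.5 1 -0.5 0 0 0; 1 0.5 1 -0.5 0 0 0; 1 0.5 1 -0.5 0 0 0; 1 0.5 1 -0.5 0 0 0"

```text
time_s: 9.45
eef_pos: [0.5499, -0.1579, 0.1478]
ee_rot: [-2.018, 0.378, 2.02]
wrist_force: [-0.7, 0.2, -2.8]
grip_width: 0.0074
```

```bash
python3 look.py d; python3 tgt.py 0; python3 -c "
from plant import arm
o=arm.get_obs();print(abs(o['dq']).max(),o['wrist_force'])"
```

```text
t 9.45 pos [ 0.5499 -0.1579  0.1478] yaw_y -1.9408 tilt [-0.001  0.    -1.   ] F [-0.7  0.2 -2.8] w 0.0074 q [-0.41  0.5   1.5  -0.    1.14  1.53]
leaf in jamb mm [-0.8  0.  -0.4]
t 9.6 pos [ 0.5499 -0.1579  0.1478] yaw_y -1.9408 tilt [-0.001  0.    -1.   ] F [ 0.3  0.3 -3.7] w 0.0078 q [-0.41  0.5   1.5  -0.    1.14  1.53]
leaf in jamb mm [-0.8  0.  -0.4]
[ 0.55   -0.1571  0.1482]
shift mm [-0.4 -0.8  0.1] rot [-0.0018  0.001   0.    ]
0.0013020173949253716 [ 0.3334608   0.33600731 -3.71944612]
```

View pics/d_wc.png

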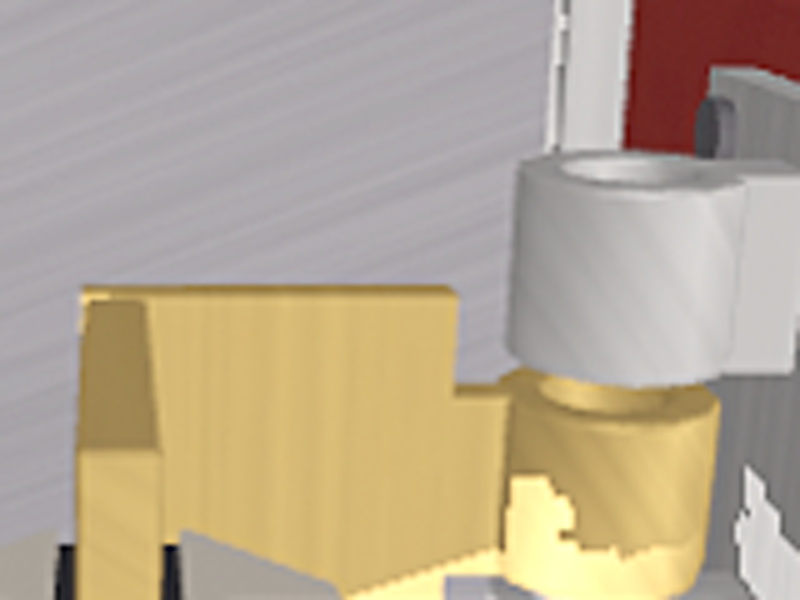

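The leaf knuckle at (612,470) and the fixed knuckle at (625,270) in the crop line up, and their sides run on within about 1 mm. The arm is still and carries only the leaf's weight, so I hand in.

```bash
python3 -c "
from plant import arm
print(arm.sign_off())"
```

```text
the job is handed in; nothing more can be done
None
```

I lifted the middle-sized leaf out of the blue die by its flange and lowered its knuckle into the gap between the jamb's two knuckles. I handed the job in at about 9.6 s with the leaf still gripped; the sign-off gives no verdict.

What the last checks showed:
- **Position:** the bore centre was at about (-0.8, 0.0, -0.4) mm in the jamb frame. The camera fits behind that are good to about 1–2 mm. In the wrist picture the leaf and fixed knuckles lined up within about 1 mm.
- **Level and direction:** the tool was within about 0.001 rad of vertical and about 0.002 rad of the jamb's bore axis. The leaf reached away from the jamb.
- **Contact and stillness:** the wrist force was about -3.7 N, which is just the leaf's weight, so nothing was pressing on the jamb. Joint speeds were about 0.001 rad/s.
- **Bystanders:** I planned the path clear of the pin, magnet and hammer, but did not measure them again at the end.

Where the checks disagreed or fell short:
- The jamb fits from the different cameras differed by about 2 mm.
- The flange top sat about 1 mm off my in-hand model in the wrist pictures.
- The side view suggested the leaf might be up to 1 mm high.
- The arm blocked the top view at the end, so it could not confirm the fit.

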